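# Bolt the packed moving chest

## Robot

A 6-joint arm with a two-finger parallel gripper is mounted at the origin on the work surface. World frame = base frame: x ahead of the robot, y to its left, z up, the work surface at z = 0. Lengths are in m, angles in rad, forces in N, time in s.
With the tool pointing down it reaches from about 0.35 to 1 m from the base axis. Payload 7.1 kg.
Tool frame: the origin (TCP) lies midway between the tips of the shut fingers; the grasp point (between the pads) lies 19 mm behind it; z points along the fingers, y is the line along which they close (so a half turn about z gives the same grasp; the last joint's range is limited). The gripper opens to 85 mm and grips with 20 to 120 N. Pads are 22 mm wide; open, the fingers measure 114 mm over their backs; the gripper's body (76 mm by 85 mm) begins 54 mm behind the grasp point. The pads swing forward as they close: fully open they stand 13 mm farther back than shut.
Start: joints at [-1.292, 0.423, 1.63, -0, 1.089, -0.019], TCP at [0.183, -0.597, 0.231] pointing down, gripper open.
Joint ranges: [-3, 3], [-0.9, 2.11], [0.09, 2.58], [-1.31, 4.45], [0.11, 2.69], [-2.54, 2.54]. Speed limits (rad/s): [2.39, 2.39, 3.01, 3.14, 3.14, 3.14].

## Interface

Orientations are given as a 3x3 rotation matrix whose columns are the frame's x, y, z axes.
In Python, from cell import sense, cams, manip gives the robot as it stands.
- The arm moves only by the tool carry_out, never from a script. Its argument "commands" is a list of rows, each a list of 7 numbers: the turn, a rotation vector about the tool's x, y, z scaled (see below), then the shift along the tool's x, y, z scaled (see below), then the closure, from -1 (fully open) to 1 (shut), so that 0 is half open. In form: [[rx, ry, rz, dx, dy, dz, gripper], ...]. A call has 1 to 8 rows; each row shifts and turns the commanded pose from where the row before left it, along the tool's axes as they then stand; what a row does not reach is not made up. The controller multiplies each number of a shift by 2.5 cm and each number of a turn by 4 degrees. A row lasts 1/10 s, in which the tool goes at most 50 mm and 8.59 degrees, less where a joint would pass 70% of its speed; a pose out of reach is approached as far as the arm can. A call with a number of a shift or a turn outside -1 to 1 is refused whole. A call with a gripper value outside its range is refused whole. The fingers move at their own pace and stop on an object; "squeeze" is the grip in N (left out, the last holds). Time passes only in rows, so rows that do not move let the fingers close. It gives the time, the measured TCP pose, the force, the opening and the grip force at its end, in the units of the state.
- sense(): the state, without advancing time (a new reading comes with each control period).
- cams.get_image(name): name is "scene" or "top" or "wrist"; returns a dict with "img" (400x640x3 uint8, red, green, blue), "fx", "fy", "cx", "cy" (pixels), "rvec" (rotation vector, rad) and "tvec" (3), from world to camera coordinates, as OpenCV has them. Camera axes: x right, y down, z forward; pixel columns grow to the right and rows downward; lengths in m; the calibration is good to about 2 mm. A picture is of the moment at which its call begins. There is no depth.
- manip.sign_off(): hands the job in; it is judged then, once.
The state is a dict: "time": time; "joints": joint angles; "joint_velocities": joint speeds; "effort": joint torques, N m; "position": TCP position; "tool_rot": TCP orientation; "contact_force": force on the tool from outside, world axes, zero at the start; "torque": the same for the moment, N m; "opening": finger opening in m; "finger_force": force on a finger pad.
Only numpy, scipy, OpenCV 4.12 (cv2) and the standard library are available. Lean on these libraries where they do the work, as an engineer would, in place of code of your own. Each camera call takes 0.05 s, during which the arm holds its last target. There are 200 camera calls.

## Task

Shut the lid of the packed moving chest and bolt it: lower the lid onto its rubber seal, then keep it pressed down by the bolt's knob while you push the bolt across, until the tip is right through the keeper and the knob is fully home against its stop. Feel your way and force neither the lid nor the bolt; leave the other things on the counter, and the spoon lying on the chest, where they are, and let go at the end.

Things in the scene. Friction and masses are not known exactly. Their poses are not given: they have to be found in the camera images.
- chest: Plywood moving chest, 300 deep x 360 wide x 162 mm high, fixed. Origin: centre of its underside; x from its front (robot side) to the hinged back, y left, z up. The front 89 mm of the top (x -150 to -61) is a fixed leaf, the rest the hinged lid, flush with it at z = 162 when seated. Hinge line along y at x = 152, z = 150. The lid seats on the side walls.
- lid (a joint): Lid angle, rad: 0 seated, grows as it opens. Starts at 0.30 to 0.60; sprung, braked hinges hold it where left (1 to 2 N at the free edge moves it). Let go unbolted, it rests on the seal at about 0.03. The bolt can enter the keeper only below about 0.007: 11 N down at the knob; 14 N seats the lid. Bolted, it rises to bear on the keeper, about 0.008. Pressing with over 20 N damages it.
- lid_edge (a point): Middle of the lid's free edge, on its upper face, 212 mm from the hinge line along the lid. The lid is a plywood board, 210 x 360 x 12 mm, with a steel barrel bolt on its middle.
- rim: Rim of the chest's opening: a wooden cross rail under the lid's free edge with a black rubber seal strip along chest y, and the side walls' tops, on which the lid seats. Origin: mid strip (chest x = -50), at the seated lid's underside (z = 150); axes as the chest's. The strip stands 6 mm above that, yields from 3.5 N and pushes up with 10 N when the lid is seated.
- bolt (a joint): Bolt travel, m: 0 fully drawn, 0.034 fully home, where the knob's collar meets the front strap, a hard stop. Slides over the lid towards the chest's front (chest -x) at chest y = 0 with about 5 N of drag (up to 8 N in the keeper) and stays where left. Starts at 0 to 0.006. A light bolt on short screws: over 20 N along it, at the keeper or the stop, damages it.
- knob (a point): Centre of the top of the bolt's upright round steel knob, 16 mm across, 38 mm above the lid's face, on an 18 mm collar (7 to 15 mm above the lid). Straps 17 mm wide, 15.5 mm high stand before and behind it, the front one's inner face 43 mm ahead of the knob's centre when drawn, on a 36 mm wide plate: fingertips over 17 mm above the lid pass them.
- bolt_tip (a point): Centre of the blunt front end of the bolt's steel rod (10 mm across, 118 mm long, axis 8 mm above the lid's face), 63 mm ahead of the knob's centre; 3 mm behind the lid's free edge when fully drawn.
- keeper: Steel staple on the fixed leaf ahead of the bolt, 18 mm along it, 20 wide, 17.5 high. Origin: centre of its underside, on the leaf; axes as the chest's; mouth 9 mm to +x. Tunnel 14 mm wide, 1.5 to 14.5 mm high, open both ends; with the lid seated the rod has 1.5 mm above and below, 2 mm each side. Its place along the bolt varies by 1.5 mm; the home tip stands out 3 to 7 mm beyond.
- saucepan: Bystander: red enamel saucepan with lid, 176 mm across, 135 mm high, black handle reaching 244 mm from the centre. Origin: centre of its underside.
- storage_box: Bystander: clear plastic box with clip lid, 222 x 292 x 110 mm, an ice cream scoop inside. Origin: centre of its underside.
- soup_spoon: Bystander: white ceramic soup spoon, 130 mm long, 12 mm high, lying on the chest's fixed leaf, left of the keeper. Origin: on its underside, 35 mm from the bowl's centre; its x axis points to the bowl.
- carousel_rack (a joint): Bystander: angle (rad) of the two-deck steel spice carousel, 176 mm across, 280 mm high, with 12 jars, standing left of the chest, 620 to 660 mm ahead of the robot and 410 to 430 mm to its left; it turns easily about its upright axis when brushed.

How it is judged:
On the way, in this order (a step that is already met when the one before it is completed fails the run):
1. the lid is lowered onto its seal (value of joint lid below 0.06 rad), for 0.2 s.
2. the bolt is home through the keeper with the lid down (value of joint bolt above 0.032 m and value of joint lid below 0.014 rad and x of bolt_tip in the frame of keeper below -0.009 m), for 0.2 s.
At the end, for the whole second after the job is handed in: The bolt is fully home (within 2 mm of its 34 mm travel), its tip through the far end of the keeper, the lid held down by it (angle below 0.014 rad), the bolt at rest and the robot clear (all of step 2 and velocity of joint bolt below 0.005 m/s); the robot touches nothing.
It fails at once if the bolt is rammed against the keeper (contact force between bolt and keeper above 22 N).
It fails at once if the bolt is driven hard against its stop (contact force between bolt and lid above 22 N).
It fails at once if the lid is crushed down on the rim (contact force between lid and rim above 25 N).
It fails at once if a bystander is disturbed (distance of any of saucepan, storage_box, soup_spoon from where it was at the start of the episode above 0.015 m or velocity of joint carousel_rack above 0.3 rad/s or velocity of joint carousel_rack below -0.3 rad/s).
It also fails if it takes over 48 s, if anything falls off the work surface, if the arm or the gripper's body presses on something with over 40 N, if the wrist force passes 120 N, or if a joint passes its speed limit or range.

## Working session

There is one attempt and no reset: what is moved stays moved. The work goes in short steps, Python scripts to look and compute and a tool call to move; the robot and the scene stay as the last step left them, time stands still between calls to the robot, and variables do not carry over. Pictures are saved under pics/ and viewed, at most 10 in all, crops included, and the job is handed in when it is done.

Besides the shell and the picture viewer there is one more tool, called by a JSON object that holds its "name" and its "arguments", one argument or row to a line. carry_out: Moves the arm, as the interface text tells. Its arguments: {"type":"object","properties":{"commands":{"type":"array","items":{"type":"array","items":{"type":"number"}}},"squeeze":{"type":"number"}},"required":["commands"]}

```bash
mkdir -p pics; ls
python3 - <<'E'
from cell import sense,cams
import cv2,numpy as np
s=sense(); print({k:np.round(v,4).tolist() for k,v in s.items()})
for n in ("scene","top"):
    d=cams.get_image(n); cv2.imwrite(f"pics/{n}0.png",d["img"][:,:,::-1]); R=cv2.Rodrigues(np.array(d["rvec"]))[0]
    print(n,d["fx"],d["cx"],d["cy"],-R.T@np.array(d["tvec"]).ravel(),R.round(3).tolist())
E
```

```text
pics
{'time': 0.0, 'joints': [-1.292, 0.4238, 1.6307, 0.0, 1.0886, -0.019], 'joint_velocities': [0.0005, 0.0013, 0.0001, 0.0013, -0.0006, 0.0001], 'effort': [0.0013, -55.7384, -28.1742, 0.0, 0.0073, -0.0], 'position': [0.1833, -0.597, 0.2306], 'tool_rot': [[0.956, 0.2934, -0.0004], [0.2934, -0.956, 0.0014], [0.0, -0.0015, -1.0]], 'contact_force': [0.3319, 0.1262, 0.7179], 'torque': [-0.021, 0.0202, 0.0403], 'finger_force': 0.0, 'opening': 0.0851}
scene 512.0120715419927 324.0309925563926 199.03053364118134 [1.39018519 0.47191032 1.78686828] [[-0.504, 0.864, 0.004], [0.749, 0.439, -0.497], [-0.431, -0.247, -0.868]]
top 404.70563260302123 317.33120079822083 202.8659192979809 [0.42715394 0.01893855 1.42414705] [[0.003, -1.0, 0.03], [-0.995, -0.006, -0.104], [0.104, -0.03, -0.994]]
```

View pics/scene0.png

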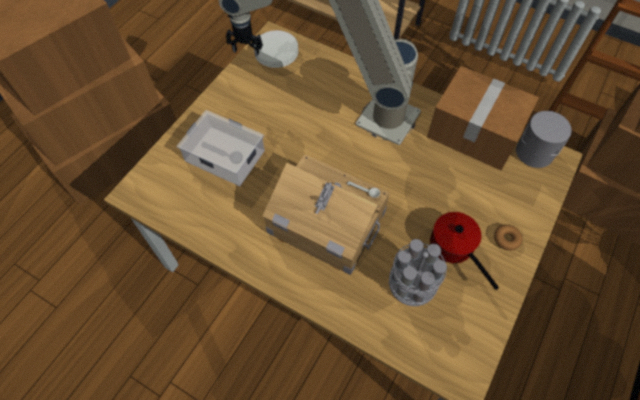

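View pics/top0.png

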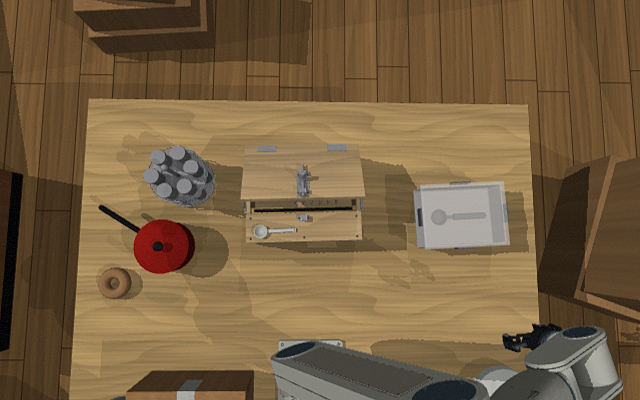

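The scene view shows the chest at about (325,215) with the lid ajar, and the carousel at (417,275). In the top view the chest front edge is at about row 241, the keeper at about (304,217), the bolt at about (303,180), and the spoon at (275,230).

Run:
```python
import cv2,numpy as np
a=cv2.imread("pics/top0.png")[138:248,232:376]
b=cv2.imread("pics/scene0.png")[150:275,255:395]
cv2.imwrite("pics/topc.png",cv2.resize(a,None,fx=5,fy=5,interpolation=cv2.INTER_CUBIC))
cv2.imwrite("pics/scenec.png",cv2.resize(b,None,fx=4.5,fy=4.5,interpolation=cv2.INTER_CUBIC))
```

```text
(no output)
```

View pics/topc.png

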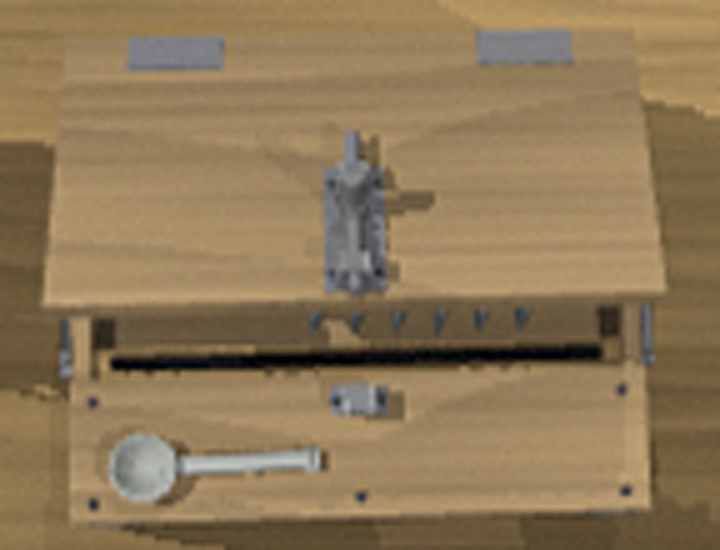

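View pics/scenec.png

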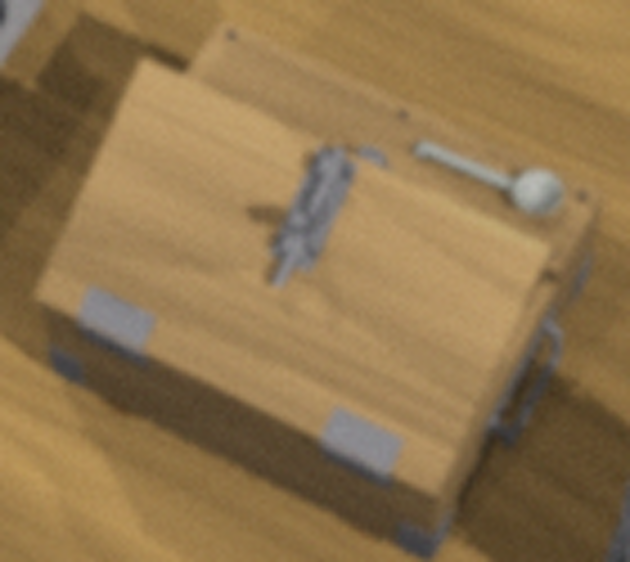

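The top crop shows the leaf's front corners at crop (70,522) and (651,508), keeper at (360,400), and lid edge corners at (43,307) and (664,292). The scene crop shows the same lid edge corners at (145,60) and (550,245), with hinge plates at the back.

```bash
cat > h.py <<'E'
import cv2,numpy as np
from cell import sense,cams
class Cam:
    def __init__(s,d):
        s.K=np.array([[d["fx"],0,d["cx"]],[0,d["fy"],d["cy"]],[0,0,1]]); s.rv=np.array(d["rvec"],float); s.t=np.array(d["tvec"],float).reshape(3); s.R=cv2.Rodrigues(s.rv)[0]; s.img=d["img"]; s.c=-s.R.T@s.t
    def ray(s,uv): return s.R.T@np.linalg.inv(s.K)@[uv[0],uv[1],1]
    def plane(s,uv,z): r=s.ray(uv); return s.c+r*(z-s.c[2])/r[2]
    def proj(s,X): return cv2.projectPoints(np.array(X,float).reshape(-1,3),s.rv,s.t,s.K,None)[0].reshape(-1,2)
    def P(s): return s.K@np.c_[s.R,s.t]
def tri(a,ua,b,ub):
    X=cv2.triangulatePoints(a.P(),b.P(),np.array(ua,float),np.array(ub,float)).ravel(); return X[:3]/X[3]
def get(n): return Cam(cams.get_image(n))
E
python3 - <<'E'
from h import *
T=get("top");S=get("scene")
t=lambda u,v:(u/5-.4+232,v/5-.4+138)
s=lambda u,v:(u/4.5-.4+255,v/4.5-.4+150)
L=T.plane(t(70,522),.162);R=T.plane(t(651,508),.162);print("front",L,R,np.linalg.norm(L-R))
LS=S.plane(s(598,205),.162);RS=S.plane(s(222,25),.162);print("front scene",LS,RS)
ya=np.arctan2(-(L-R)[0],(L-R)[1]);print("yaw",ya)
print("keeper top",T.plane(t(360,400),.1795))
a=tri(T,t(43,307),S,s(550,245));b=tri(T,t(664,292),S,s(145,60));print("lid edge",a,b,np.linalg.norm(a-b))
m=(a+b)/2;print("angle",np.arcsin((m[2]-.150-.012)/.212), np.arctan2(-(a-b)[0],(a-b)[1]))
# hinge back corners
print("knob tri",tri(T,t(348,175),S,s(290,245)))
E
```

```text
front [0.43673378 0.20269688 0.162     ] [ 0.44657394 -0.15770131  0.162     ] 0.36053249519513686
front scene [0.45141281 0.20147985 0.162     ] [ 0.45474732 -0.15601328  0.162     ]
yaw 0.027296795451083808
keeper top [0.5119389  0.02403861 0.1795    ]
lid edge [0.55964156 0.20404173 0.26427336] [ 0.57056804 -0.15326818  0.2594252 ] 0.3575098141351308
angle 0.4904095133463704 0.030570323207103105
knob tri [0.64445486 0.02731476 0.2345046 ]
```

Chest centre is about (0.592, 0.027) with yaw 0.0285 and lid angle about 0.49. The 0.3605 m width and edge height agree with the given sizes. I'll move up over the chest.

{"name": "carry_out", "arguments": {
  "commands": [
    [0,0,0,0.97,-1,-0.45,-1],
    [0,0,0,0.97,-1,-0.45,-1],
    [0,0,0,0.97,-1,-0.45,-1],
    [0,0,0,0.97,-1,-0.45,-1],
    [0,0,0,0.97,-1,-0.45,-1],
    [0,0,0,0.97,-1,-0.45,-1],
    [0,0,0,0.97,-1,-0.45,-1],
    [0,0,0,0.97,-1,-0.45,-1]
  ]
}}

```text
time: 1.0
position: [0.3105, -0.3479, 0.3217]
tool_rot: [[0.956, 0.293, 0.0], [0.293, -0.956, 0.0], [0.0, -0.0, -1.0]]
contact_force: [0.6, -0.6, 0.9]
opening: 0.0853
finger_force: 0.0
```

{"name": "carry_out", "arguments": {
  "commands": [
    [0,0,0,0.97,-1,-0.45,-1],
    [0,0,0,0.97,-1,-0.45,-1],
    [0,0,0,0.97,-1,-0.45,-1],
    [0,0,0,0.97,-1,-0.45,-1],
    [0,0,0,0.97,-1,-0.45,-1],
    [0,0,0,0.97,-1,-0.45,-1],
    [0,0,0,0.97,-1,-0.45,-1],
    [0,0,0,0.97,-1,-0.45,-1]
  ]
}}

```text
time: 1.8
position: [0.4372, -0.0998, 0.4118]
tool_rot: [[0.956, 0.293, 0.0], [0.293, -0.956, -0.0], [0.0, 0.0, -1.0]]
contact_force: [0.4, -0.3, -1.1]
opening: 0.0855
finger_force: 0.0
```

{"name": "carry_out", "arguments": {
  "commands": [
    [0,0,0,0.97,-1,-0.45,1],
    [0,0,0,0.97,-1,-0.45,1],
    [0,0,0,0.97,-1,-0.45,1],
    [0,0,0,0.97,-1,-0.45,1],
    [0,0,-1,0,0,0,1],
    [0,0,-1,0,0,0,1],
    [0,0,-1,0,0,0,1],
    [0,0,-1,0,0,0,1]
  ]
}}

```text
time: 2.6
position: [0.5002, 0.023, 0.4561]
tool_rot: [[0.836, 0.548, -0.0], [0.548, -0.836, -0.0], [-0.0, -0.0, -1.0]]
contact_force: [0.9, 0.5, 1.0]
opening: -0.0001
finger_force: 0.0
```

{"name": "carry_out", "arguments": {
  "commands": [
    [0,0,-1,0,0,0,1],
    [0,0,-1,0,0,0,1],
    [0,0,-1,0,0,0,1],
    [0,0,-1,0,0,0,1],
    [0,0,-1,0,0,0,1],
    [0,0,-1,0,0,0,1],
    [0,0,-1,0,0,0,1],
    [0,0,-1,0,0,0,1]
  ]
}}

```text
time: 3.4
position: [0.5002, 0.0228, 0.4561]
tool_rot: [[0.419, 0.908, -0.0], [0.908, -0.419, -0.0], [-0.0, -0.0, -1.0]]
contact_force: [0.0, -0.5, 0.6]
opening: 0.0
finger_force: 0.0
```

{"name": "carry_out", "arguments": {
  "commands": [
    [0,0,-1,0,0,0,1],
    [0,0,-1,0,0,0,1],
    [0,0,-1,0,0,0,1],
    [0,0,-1,0,0,0,1],
    [0,0,-1,0,0,0,1],
    [0,0,-1,0,0,0,1],
    [0,0,-0.6,0,0,0,1],
    [0,0,0,0,0,0,1]
  ]
}}

```text
time: 4.2
position: [0.5002, 0.0228, 0.4561]
tool_rot: [[-0.026, 1.0, -0.0], [1.0, 0.026, 0.0], [0.0, -0.0, -1.0]]
contact_force: [0.1, 0.6, -0.2]
opening: 0.0
finger_force: 0.0
```

Run:
```python
from h import *
W=get("wrist");s=sense();print(s["position"].round(4) if hasattr(s["position"],'round') else s["position"],np.round(s["tool_rot"],3).tolist(),s["time"],s["opening"])
print(W.c,W.R.round(3).tolist(),W.K[0,0])
cv2.imwrite("pics/w1.png",W.img[:,:,::-1])
```

```text
[0.5002 0.0228 0.4562] [[-0.025, 1.0, -0.0], [1.0, 0.025, -0.0], [-0.0, -0.0, -1.0]] 4.25 0.00023635855337231408
[0.49881607 0.08918128 0.59844739] [[1.0, 0.026, -0.0], [0.025, -0.964, 0.264], [0.007, -0.264, -0.964]] 288.80305002270904
```

View pics/w1.png

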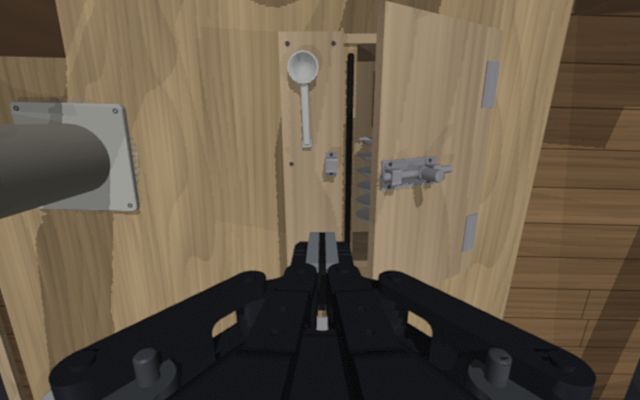

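The wrist view shows the keeper at (332,164), the bolt knob near (432,173), and the spoon at (304,90) to the left. Nothing is in the way of pressing the lid board right of the bolt.

{"name": "carry_out", "arguments": {
  "commands": [
    [0,0,0,-0.48,0.81,0,1],
    [0,0,0,-0.48,0.81,0,1],
    [0,0,0,-0.48,0.81,0,1],
    [0,0,0,-0.48,0.81,0,1],
    [0,0,0,0,0,1,1],
    [0,0,0,0,0,1,1],
    [0,0,0,0,0,1,1],
    [0,0,0,0,0,1,1]
  ]
}}

```text
time: 5.05
position: [0.5825, -0.0231, 0.3552]
tool_rot: [[-0.024, 1.0, -0.0], [1.0, 0.024, 0.0], [0.0, -0.0, -1.0]]
contact_force: [1.0, -0.1, -0.6]
opening: 0.0003
finger_force: 0.0
```

{"name": "carry_out", "arguments": {
  "commands": [
    [0,0,0,0,0,0.9,1],
    [0,0,0,0,0,0.9,1],
    [0,0,0,0,0,0.9,1],
    [0,0,0,0,0,0.5,1],
    [0,0,0,0,0,0,1]
  ]
}}

```text
time: 5.55
position: [0.5815, -0.023, 0.2745]
tool_rot: [[-0.025, 1.0, -0.004], [1.0, 0.025, 0.0], [0.0, -0.004, -1.0]]
contact_force: [0.1, 0.2, 0.2]
opening: -0.0002
finger_force: 0.0
```

Run:
```python
from h import *
im=cv2.imread("pics/w1.png")[100:230,260:470]
g=cv2.resize(im,None,fx=3.8,fy=3.8,interpolation=cv2.INTER_CUBIC); cv2.imwrite("pics/w1c.png",g)
```

```text
(no output)
```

View pics/w1c.png

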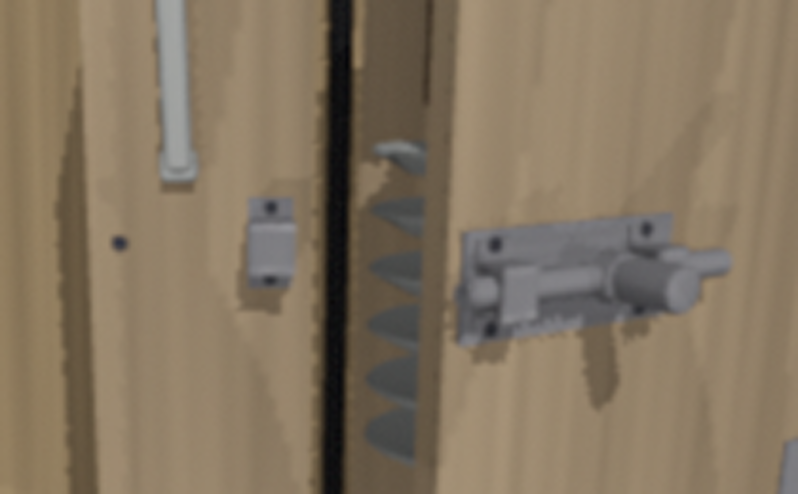

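The crop shows the keeper top at crop (271,249) and the knob top at (681,290), with the bolt drawn. I'll lower the lid now.

{"name": "carry_out", "arguments": {
  "commands": [
    [0,0,0,0,0,0.3,1],
    [0,0,0,0,0,0.3,1],
    [0,0,0,0,0,0.3,1],
    [0,0,0,0,0,0.3,1],
    [0,0,0,0,0,0.3,1]
  ]
}}

```text
time: 6.05
position: [0.5827, -0.0231, 0.2385]
tool_rot: [[-0.025, 1.0, 0.001], [1.0, 0.025, 0.0], [-0.0, 0.001, -1.0]]
contact_force: [-0.6, 0.2, 2.3]
opening: -0.0003
finger_force: 0.6
```

Contact at 2.3 N, and the lid is moving.

{"name": "carry_out", "arguments": {
  "commands": [
    [0,0,0,0,0,0.3,1],
    [0,0,0,0,0,0.3,1],
    [0,0,0,0,0,0.3,1],
    [0,0,0,0,0,0.3,1],
    [0,0,0,0,0,0.3,1]
  ]
}}

```text
time: 6.55
position: [0.5824, -0.0231, 0.2006]
tool_rot: [[-0.026, 1.0, -0.0], [1.0, 0.026, 0.0], [0.0, -0.0, -1.0]]
contact_force: [0.2, 0.0, 1.8]
opening: -0.0002
finger_force: 0.6
```

{"name": "carry_out", "arguments": {
  "commands": [
    [0,0,0,0,0,0.25,1],
    [0,0,0,0,0,0.25,1],
    [0,0,0,0,0,0.2,1],
    [0,0,0,0,0,0.2,1],
    [0,0,0,0,0,0.1,1]
  ]
}}

```text
time: 7.05
position: [0.5824, -0.0231, 0.1758]
tool_rot: [[-0.025, 1.0, -0.0], [1.0, 0.025, 0.0], [0.0, -0.0, -1.0]]
contact_force: [-0.0, 0.1, 1.2]
opening: -0.0
finger_force: 0.5
```

{"name": "carry_out", "arguments": {
  "commands": [
    [0,0,0,0,0,0.1,1],
    [0,0,0,0,0,0.1,1],
    [0,0,0,0,0,0.06,1],
    [0,0,0,0,0,0,1]
  ]
}}

```text
time: 7.45
position: [0.5826, -0.0231, 0.1697]
tool_rot: [[-0.026, 1.0, 0.0], [1.0, 0.026, 0.0], [0.0, 0.0, -1.0]]
contact_force: [0.4, 0.0, -0.2]
opening: 0.0
finger_force: 0.0
```

{"name": "carry_out", "arguments": {
  "commands": [
    [0,0,0,0,0,-0.8,1],
    [0,0,0,0,0,-0.9,1],
    [0,0,0,0,0,-0.9,1],
    [0,0,0,0,0,-0.9,1],
    [0,0,0,0,0,-0.9,1],
    [0,0,0,0,0,-0.9,1],
    [0,0,0,0,0,0,1]
  ]
}}

```text
time: 8.15
position: [0.5845, -0.0232, 0.3058]
tool_rot: [[-0.026, 1.0, 0.007], [1.0, 0.026, -0.0], [-0.001, 0.007, -1.0]]
contact_force: [0.4, -0.2, 0.7]
opening: -0.0002
finger_force: 0.0
```

Run:
```python
from h import *
W=get("wrist");print(sense()["position"])
cv2.imwrite("pics/w2.png",W.img[:,:,::-1]); np.savez("w2",K=W.K,rv=W.rv,t=W.t)
im=W.img[:,:,::-1][:260,180:580]
cv2.imwrite("pics/w2c.png",cv2.resize(im,None,fx=2,fy=2,interpolation=cv2.INTER_CUBIC))
for x in (.592,.65): print(W.proj([[x,.027,.2]]))
```

```text
[ 0.58345121 -0.02313066  0.30378199]
[[330.939938   139.33513213]]
[[399.42626522 141.10221268]]
```

View pics/w2c.png

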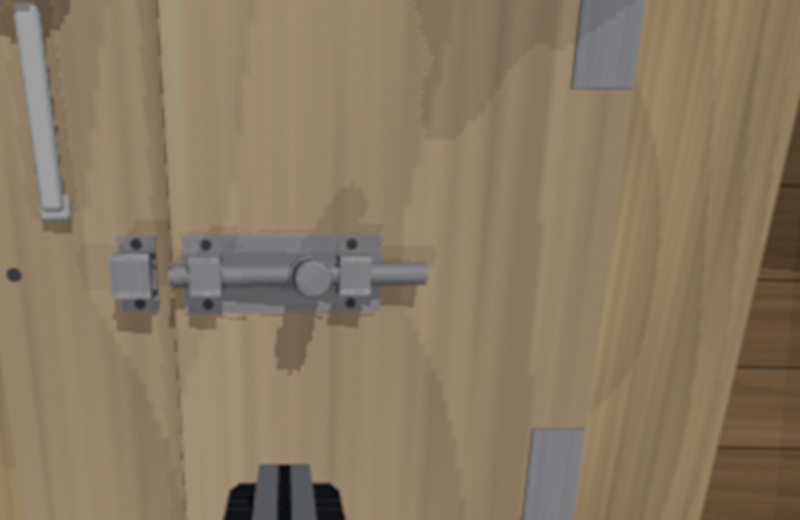

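The lid is down on its seal. Knob top is at crop (314,276), bolt tip at (170,275), keeper top at (131,275), and seam at column ~170.

Run:
```python
from h import *
d=np.load("w2.npz");W=Cam.__new__(Cam);W.K,W.rv,W.t=d["K"],d["rv"],d["t"];W.R=cv2.Rodrigues(W.rv)[0];W.c=-W.R.T@W.t
p=lambda u,v:(u/2-.25+180,v/2-.25)
def show(n,u,v,z): print(n,W.plane(p(u,v),z).round(4))
show("knob",314,276,.204);show("knob lo",314,276,.200)
show("tip",170,275,.176);show("keeper top",131,275,.1795);show("keeper l",111,275,.1795);show("keeper r",151,275,.1795)
show("front strap",205,276,.183);show("rear strap",355,276,.181);show("seam",168,275,.165)
show("seam top",160,20,.165);show("seam bot",182,420,.165); show("rod end",427,273,.175)
show("strap front inner",221,276,.183)
```

```text
knob [0.5966 0.0287 0.204 ]
knob lo [0.5968 0.0284 0.2   ]
tip [0.5319 0.0258 0.176 ]
keeper top [0.5148 0.0255 0.1795]
keeper l [0.5057 0.0253 0.1795]
keeper r [0.5239 0.0258 0.1795]
front strap [0.5489 0.0262 0.183 ]
rear strap [0.6166 0.0278 0.181 ]
seam [0.5289 0.025  0.165 ]
seam top [0.5284 0.1326 0.165 ]
seam bot [ 0.5341 -0.0478  0.165 ]
rod end [0.6507 0.0296 0.175 ]
strap front inner [0.556  0.0264 0.183 ]
```

{"name": "carry_out", "arguments": {
  "commands": [
    [0,0,0,0.683,0.184,0,0],
    [0,0,0,0.683,0.184,0,0],
    [0,0,0,0.683,0.184,0,0],
    [0,0,0,0,0,0.78,0],
    [0,0,0,0,0,0.78,0],
    [0,0,0,0,0,0.78,0],
    [0,0,0,0,0,0.6,0],
    [0,0,0,0,0,0,0]
  ]
}}

```text
time: 9.0
position: [0.5936, 0.0294, 0.2261]
tool_rot: [[-0.026, 1.0, -0.005], [1.0, 0.026, -0.0], [0.0, -0.005, -1.0]]
contact_force: [-0.3, -0.3, 0.0]
opening: 0.0425
finger_force: 0.0
```

Run:
```python
from h import *
W=get("wrist");s=sense();print(np.round(s["position"],4),s["contact_force"],s["opening"],s["time"])
cv2.imwrite("pics/w3.png",cv2.resize(W.img[60:340,140:540,::-1],None,fx=1.9,fy=1.9))
```

```text
[0.5945 0.0292 0.2276] [-0.06685109  0.12846613 -0.04762538] 0.042671654501401056 9.05
```

View pics/w3.png

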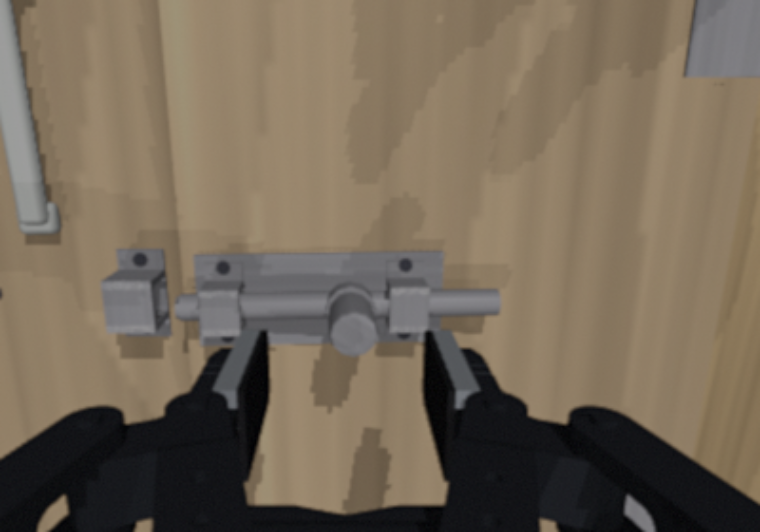

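The knob top (353,328 in the crop) sits between the open fingers (inner edges at about 268 and 425). It's slightly to the rear of centre, as intended, so I'll descend.

{"name": "carry_out", "arguments": {
  "commands": [
    [0,0,0,0,0,0.45,0],
    [0,0,0,0,0,0.45,0],
    [0,0,0,0,0,0.45,0],
    [0,0,0,0,0,0.3,0],
    [0,0,0,0,0,0,0],
    [0,0,0,0,0,0,0]
  ]
}}

```text
time: 9.65
position: [0.5951, 0.0284, 0.1874]
tool_rot: [[-0.025, 1.0, -0.0], [1.0, 0.025, -0.0], [-0.0, -0.0, -1.0]]
contact_force: [0.0, 0.6, -0.3]
opening: 0.0425
finger_force: 0.0
```

{"name": "carry_out", "arguments": {
  "commands": [
    [0,0,0,0,0,0.1,0],
    [0,0,0,0,0,0,0.3],
    [0,0,0,0,0,0,0.5],
    [0,0,0,0,0,0,0.6],
    [0,0,0,0,0,0,0.7],
    [0,0,0,0,0,0,1],
    [0,0,0,0,0,0,1],
    [0,0,0,0,0,0,1]
  ],
  "squeeze": 35
}}

```text
time: 10.45
position: [0.5953, 0.0285, 0.1852]
tool_rot: [[-0.026, 1.0, 0.001], [1.0, 0.026, 0.0], [-0.0, 0.001, -1.0]]
contact_force: [2.7, 0.7, -1.3]
opening: 0.0148
finger_force: 34.0
```

Knob gripped. I'll press down by feel.

{"name": "carry_out", "arguments": {
  "commands": [
    [0,0,0,0,0,0.04,1],
    [0,0,0,0,0,0.04,1],
    [0,0,0,0,0,0,1]
  ]
}}

```text
time: 10.75
position: [0.5948, 0.0285, 0.1832]
tool_rot: [[-0.026, 1.0, -0.0], [1.0, 0.026, -0.0], [-0.0, -0.0, -1.0]]
contact_force: [-0.3, 0.2, 1.7]
opening: 0.0144
finger_force: 34.1
```

{"name": "carry_out", "arguments": {
  "commands": [
    [0,0,0,0,0,0.04,1],
    [0,0,0,0,0,0.04,1],
    [0,0,0,0,0,0,1]
  ]
}}

```text
time: 11.05
position: [0.5946, 0.0284, 0.1816]
tool_rot: [[-0.025, 1.0, -0.001], [1.0, 0.025, -0.0], [-0.0, -0.001, -1.0]]
contact_force: [-2.3, -0.6, 6.5]
opening: 0.0145
finger_force: 34.2
```

{"name": "carry_out", "arguments": {
  "commands": [
    [0,0,0,0,0,0.03,1],
    [0,0,0,0,0,0.03,1],
    [0,0,0,0,0,0,1]
  ]
}}

```text
time: 11.35
position: [0.5948, 0.0285, 0.1806]
tool_rot: [[-0.026, 1.0, -0.0], [1.0, 0.026, -0.0], [-0.0, -0.0, -1.0]]
contact_force: [-4.5, -0.3, 10.5]
opening: 0.0146
finger_force: 34.4
```

{"name": "carry_out", "arguments": {
  "commands": [
    [0,0,0,0,-0.04,0.02,1],
    [0,0,0,0,0,0.02,1],
    [0,0,0,0,0,0,1]
  ]
}}

```text
time: 11.65
position: [0.5947, 0.0285, 0.1802]
tool_rot: [[-0.026, 1.0, 0.002], [1.0, 0.026, 0.0], [-0.0, 0.002, -1.0]]
contact_force: [-2.1, 0.5, 11.8]
opening: 0.0143
finger_force: 34.4
```

{"name": "carry_out", "arguments": {
  "commands": [
    [0,0,0,0,-0.04,0.02,1],
    [0,0,0,0,-0.04,0.02,1],
    [0,0,0,0,-0.04,0,1],
    [0,0,0,0,0,0,1]
  ]
}}

```text
time: 12.05
position: [0.5941, 0.0284, 0.1799]
tool_rot: [[-0.026, 1.0, 0.008], [1.0, 0.026, 0.0], [0.0, 0.008, -1.0]]
contact_force: [4.5, -0.0, 10.1]
opening: 0.0146
finger_force: 34.3
```

{"name": "carry_out", "arguments": {
  "commands": [
    [0,0,0,0,-0.06,0.02,1],
    [0,0,0,0,-0.06,0.02,1],
    [0,0,0,0,0,0,1]
  ]
}}

```text
time: 12.35
position: [0.5917, 0.0284, 0.1794]
tool_rot: [[-0.026, 1.0, 0.009], [1.0, 0.026, 0.0], [-0.0, 0.009, -1.0]]
contact_force: [3.8, 0.4, 11.5]
opening: 0.0148
finger_force: 34.4
```

{"name": "carry_out", "arguments": {
  "commands": [
    [0,0,0,0,-0.03,0.04,1],
    [0,0,0,0,-0.03,0,1],
    [0,0,0,0,0,0,1]
  ],
  "squeeze": 50
}}

```text
time: 12.65
position: [0.5907, 0.0283, 0.1788]
tool_rot: [[-0.026, 1.0, 0.01], [1.0, 0.026, 0.0], [-0.0, 0.01, -1.0]]
contact_force: [5.4, -0.1, 14.5]
opening: 0.0138
finger_force: 49.9
```

Seated at 14.5 N, so I'll slide slowly into the keeper.

{"name": "carry_out", "arguments": {
  "commands": [
    [0,0,0,0,-0.05,0,1],
    [0,0,0,0,-0.05,0,1],
    [0,0,0,0,-0.05,0,1],
    [0,0,0,0,0,0,1]
  ]
}}

```text
time: 13.05
position: [0.5869, 0.0282, 0.1788]
tool_rot: [[-0.026, 1.0, 0.01], [1.0, 0.026, 0.0], [-0.0, 0.01, -1.0]]
contact_force: [4.0, 0.5, 14.1]
opening: 0.0141
finger_force: 49.9
```

{"name": "carry_out", "arguments": {
  "commands": [
    [0,0,0,0,-0.04,0,1],
    [0,0,0,0,-0.04,0,1],
    [0,0,0,0,0,0,1]
  ]
}}

```text
time: 13.35
position: [0.585, 0.0282, 0.1788]
tool_rot: [[-0.025, 1.0, 0.01], [1.0, 0.025, 0.0], [-0.0, 0.01, -1.0]]
contact_force: [4.1, -0.3, 13.8]
opening: 0.0139
finger_force: 49.8
```

{"name": "carry_out", "arguments": {
  "commands": [
    [0,0,0,0,-0.04,0,1],
    [0,0,0,0,-0.04,0,1],
    [0,0,0,0,0,0,1]
  ]
}}

```text
time: 13.65
position: [0.5829, 0.0281, 0.1788]
tool_rot: [[-0.026, 1.0, 0.01], [1.0, 0.026, 0.0], [-0.0, 0.01, -1.0]]
contact_force: [4.2, -1.2, 14.5]
opening: 0.014
finger_force: 49.9
```

{"name": "carry_out", "arguments": {
  "commands": [
    [0,0,0,0,-0.05,0,1],
    [0,0,0,0,-0.05,0,1],
    [0,0,0,0,-0.05,0,1],
    [0,0,0,0,0,0,1]
  ]
}}

```text
time: 14.05
position: [0.5792, 0.028, 0.1788]
tool_rot: [[-0.026, 1.0, 0.01], [1.0, 0.026, 0.0], [-0.0, 0.01, -1.0]]
contact_force: [3.6, -0.9, 14.6]
opening: 0.0142
finger_force: 49.9
```

{"name": "carry_out", "arguments": {
  "commands": [
    [0,0,0,0,-0.05,0,1],
    [0,0,0,0,-0.05,0,1],
    [0,0,0,0,-0.05,0,1],
    [0,0,0,0,0,0,1]
  ]
}}

```text
time: 14.45
position: [0.5755, 0.0279, 0.1788]
tool_rot: [[-0.026, 1.0, 0.01], [1.0, 0.026, 0.0], [-0.0, 0.01, -1.0]]
contact_force: [3.8, 0.1, 13.8]
opening: 0.0142
finger_force: 49.9
```

{"name": "carry_out", "arguments": {
  "commands": [
    [0,0,0,0,-0.05,0,1],
    [0,0,0,0,-0.05,0,1],
    [0,0,0,0,0,0,1]
  ]
}}

```text
time: 14.75
position: [0.573, 0.0278, 0.1788]
tool_rot: [[-0.026, 1.0, 0.01], [1.0, 0.026, 0.0], [-0.0, 0.01, -1.0]]
contact_force: [4.1, -0.7, 13.6]
opening: 0.0138
finger_force: 49.9
```

{"name": "carry_out", "arguments": {
  "commands": [
    [0,0,0,0,-0.05,0,1],
    [0,0,0,0,-0.05,0,1],
    [0,0,0,0,0,0,1]
  ]
}}

```text
time: 15.05
position: [0.5705, 0.0277, 0.1788]
tool_rot: [[-0.026, 1.0, 0.01], [1.0, 0.026, 0.0], [-0.0, 0.01, -1.0]]
contact_force: [4.6, -1.7, 15.1]
opening: 0.0138
finger_force: 49.9
```

{"name": "carry_out", "arguments": {
  "commands": [
    [0,0,0,0,-0.04,0,1],
    [0,0,0,0,-0.04,0,1],
    [0,0,0,0,0,0,1]
  ]
}}

```text
time: 15.35
position: [0.5686, 0.0277, 0.1788]
tool_rot: [[-0.026, 1.0, 0.01], [1.0, 0.026, 0.0], [-0.0, 0.01, -1.0]]
contact_force: [4.0, -1.0, 14.7]
opening: 0.014
finger_force: 49.9
```

{"name": "carry_out", "arguments": {
  "commands": [
    [0,0,0,0,-0.04,0,1],
    [0,0,0,0,0,0,1]
  ]
}}

```text
time: 15.55
position: [0.5676, 0.0276, 0.1788]
tool_rot: [[-0.026, 1.0, 0.01], [1.0, 0.026, 0.0], [-0.0, 0.01, -1.0]]
contact_force: [5.0, -0.3, 14.4]
opening: 0.0141
finger_force: 49.9
```

{"name": "carry_out", "arguments": {
  "commands": [
    [0,0,0,0,-0.03,0,1],
    [0,0,0,0,0,0,1]
  ]
}}

```text
time: 15.75
position: [0.5669, 0.0276, 0.1788]
tool_rot: [[-0.026, 1.0, 0.01], [1.0, 0.026, 0.0], [-0.0, 0.01, -1.0]]
contact_force: [4.1, -1.7, 14.8]
opening: 0.0146
finger_force: 49.9
```

{"name": "carry_out", "arguments": {
  "commands": [
    [0,0,0,0,-0.03,0,1],
    [0,0,0,0,0,0,1]
  ]
}}

```text
time: 15.95
position: [0.5661, 0.0276, 0.1788]
tool_rot: [[-0.026, 1.0, 0.01], [1.0, 0.026, 0.0], [-0.0, 0.01, -1.0]]
contact_force: [4.8, -1.0, 14.4]
opening: 0.0141
finger_force: 49.9
```

{"name": "carry_out", "arguments": {
  "commands": [
    [0,0,0,0,-0.03,0,1],
    [0,0,0,0,0,0,1]
  ]
}}

```text
time: 16.15
position: [0.5654, 0.0276, 0.1788]
tool_rot: [[-0.026, 1.0, 0.01], [1.0, 0.026, 0.0], [-0.0, 0.01, -1.0]]
contact_force: [4.9, -1.6, 14.5]
opening: 0.0138
finger_force: 49.9
```

{"name": "carry_out", "arguments": {
  "commands": [
    [0,0,0,0,-0.03,0,1],
    [0,0,0,0,0,0,1]
  ]
}}

```text
time: 16.35
position: [0.5646, 0.0275, 0.1788]
tool_rot: [[-0.026, 1.0, 0.01], [1.0, 0.026, 0.0], [-0.0, 0.01, -1.0]]
contact_force: [5.1, -0.4, 14.4]
opening: 0.0142
finger_force: 49.9
```

{"name": "carry_out", "arguments": {
  "commands": [
    [0,0,0,0,-0.03,0,1],
    [0,0,0,0,0,0,1]
  ]
}}

```text
time: 16.55
position: [0.5639, 0.0275, 0.1788]
tool_rot: [[-0.026, 1.0, 0.01], [1.0, 0.026, 0.0], [-0.0, 0.01, -1.0]]
contact_force: [4.7, -0.8, 14.2]
opening: 0.0137
finger_force: 49.9
```

{"name": "carry_out", "arguments": {
  "commands": [
    [0,0,0,0,-0.03,0,1],
    [0,0,0,0,0,0,1]
  ]
}}

```text
time: 16.75
position: [0.5632, 0.0275, 0.1788]
tool_rot: [[-0.025, 1.0, 0.01], [1.0, 0.025, 0.0], [-0.0, 0.01, -1.0]]
contact_force: [5.0, -0.4, 14.1]
opening: 0.0144
finger_force: 49.9
```

{"name": "carry_out", "arguments": {
  "commands": [
    [0,0,0,0,-0.03,0,1],
    [0,0,0,0,0,0,1]
  ]
}}

```text
time: 16.95
position: [0.563, 0.0275, 0.1788]
tool_rot: [[-0.026, 1.0, 0.012], [1.0, 0.026, 0.0], [-0.0, 0.012, -1.0]]
contact_force: [7.2, -1.0, 12.9]
opening: 0.0141
finger_force: 49.8
```

{"name": "carry_out", "arguments": {
  "commands": [
    [0,0,0,0,-0.03,0,1],
    [0,0,0,0,0,0,1]
  ]
}}

```text
time: 17.15
position: [0.5628, 0.0275, 0.1788]
tool_rot: [[-0.026, 1.0, 0.013], [1.0, 0.026, 0.0], [-0.0, 0.013, -1.0]]
contact_force: [8.5, -0.9, 10.3]
opening: 0.014
finger_force: 49.6
```

{"name": "carry_out", "arguments": {
  "commands": [
    [0,0,0,0,-0.03,0,1],
    [0,0,0,0,0,0,1],
    [0,0,0,0,0,0,1]
  ]
}}

```text
time: 17.45
position: [0.5626, 0.0275, 0.1789]
tool_rot: [[-0.026, 1.0, 0.014], [1.0, 0.026, 0.0], [-0.0, 0.014, -1.0]]
contact_force: [10.1, -0.5, 9.2]
opening: 0.0141
finger_force: 49.5
```

Home against the stop: the force rose to 10 N with almost no further motion. I'll unload before letting go.

{"name": "carry_out", "arguments": {
  "commands": [
    [0,0,0,0,0.04,-0.04,1],
    [0,0,0,0,0.03,-0.04,1],
    [0,0,0,0,0,-0.03,1],
    [0,0,0,0,0,0,1]
  ],
  "squeeze": 30
}}

```text
time: 17.85
position: [0.5629, 0.0275, 0.1804]
tool_rot: [[-0.026, 1.0, 0.01], [1.0, 0.026, 0.0], [-0.0, 0.01, -1.0]]
contact_force: [10.6, -1.3, 2.7]
opening: 0.0141
finger_force: 48.7
```

{"name": "carry_out", "arguments": {
  "commands": [
    [0,0,0,0,0.04,0,1],
    [0,0,0,0,0.04,0,1],
    [0,0,0,0,0,0,1]
  ]
}}

```text
time: 18.15
position: [0.5629, 0.0275, 0.1801]
tool_rot: [[-0.026, 1.0, 0.006], [1.0, 0.026, -0.0], [-0.0, 0.006, -1.0]]
contact_force: [3.2, -0.8, 7.3]
opening: 0.0141
finger_force: 49.3
```

{"name": "carry_out", "arguments": {
  "commands": [
    [0,0,0,0,0,-0.04,1],
    [0,0,0,0,0,0,0.5],
    [0,0,0,0,0,0,0.2],
    [0,0,0,0,0,0,0],
    [0,0,0,0,0,0,0]
  ]
}}

```text
time: 18.65
position: [0.5597, 0.0276, 0.1789]
tool_rot: [[-0.026, 1.0, -0.001], [1.0, 0.026, -0.0], [0.0, -0.001, -1.0]]
contact_force: [-0.5, -0.1, 0.8]
opening: 0.0424
finger_force: 0.0
```

Released. I'll rise straight up and look.

{"name": "carry_out", "arguments": {
  "commands": [
    [0,0,0,0,0,-0.4,0],
    [0,0,0,0,0,-0.8,0],
    [0,0,0,0,0,-0.9,0],
    [0,0,0,0,0,-0.9,0],
    [0,0,0,-0.7,0.4,-0.9,0],
    [0,0,0,-0.7,0.4,-0.9,0],
    [0,0,0,0,0,0,0],
    [0,0,0,0,0,0,0]
  ]
}}

```text
time: 19.45
position: [0.5811, -0.007, 0.2998]
tool_rot: [[-0.025, 1.0, 0.001], [1.0, 0.025, 0.0], [0.0, 0.001, -1.0]]
contact_force: [-0.9, 0.7, -0.6]
opening: 0.0425
finger_force: 0.0
```

Run:
```python
from h import *
W=get("wrist");s=sense();print(np.round(s["position"],4),np.round(s["contact_force"],1),s["time"])
cv2.imwrite("pics/w4.png",cv2.resize(W.img[:260,180:580,::-1],None,fx=2,fy=2,interpolation=cv2.INTER_CUBIC))
print(W.proj([[.5657,.0276,.200],[.501,.025,.170]]))
np.savez("w4",K=W.K,rv=W.rv,t=W.t)
```

```text
[ 0.5804 -0.0067  0.2989] [-0.4 -0.1 -0.7] 19.5
[[303.85015536 158.1355598 ]
 [236.72388787 155.05352674]]
```

View pics/w4.png

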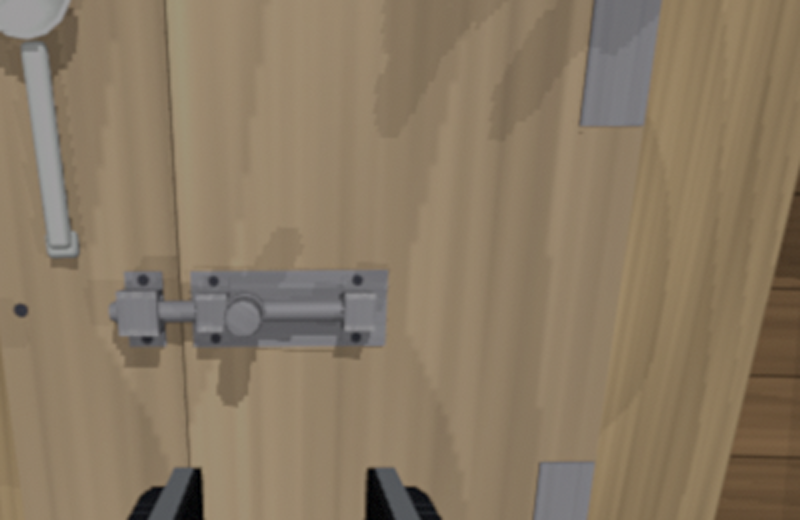

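The knob's collar meets the front strap: knob at (243,317), strap inner edge at about 226. The tip stands out beyond the keeper at (112,311), the spoon is undisturbed, and the gripper is clear.

Run:
```python
from h import *
from cell import manip
d=np.load("w4.npz");W=Cam.__new__(Cam);W.K,W.rv,W.t=d["K"],d["rv"],d["t"];W.R=cv2.Rodrigues(W.rv)[0];W.c=-W.R.T@W.t
p=lambda u,v:(u/2-.25+180,v/2-.25)
k=W.plane(p(243,317),.201);t=W.plane(p(111,311),.171);f=W.plane(p(118,313),.1795);print(k,t,f)
if t[0]-f[0]<-.001 or (.5967-k[0])>.027: print(manip.sign_off())
```

```text
[0.56359105 0.02758201 0.201     ] [0.49990238 0.02490878 0.171     ] [0.50552368 0.02516163 0.1795    ]
the job is handed in; nothing more can be done
None
```

The lid is shut and bolted, and the job is handed in. The final picture shows the knob's collar against its stop and the tip about 5.6 mm through the keeper, with the gripper open and clear and no sign of the spoon being moved; the official verdict was not shown.

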